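# Find the out-of-round rolling pin

## Robot

A 6-joint arm with a two-finger parallel gripper is mounted at the origin on the work surface. World frame = base frame: x ahead of the robot, y to its left, z up, the work surface at z = 0. Lengths are in m, angles in rad, forces in N, time in s.
With the tool pointing down it reaches from about 0.35 to 0.975 m from the base axis. Payload 4.9 kg.
Tool frame: the origin (TCP) lies at the very end of the fingers, on their centre line; the grasp point (between the pads) lies 19 mm behind it; z points along the fingers, y is the line along which they close (so a half turn about z gives the same grasp; the last joint's range is limited). The gripper opens to 85 mm and grips with 20 to 120 N. Pads are 22 mm wide; open, the fingers measure 114 mm over their backs; the gripper's body (76 mm by 85 mm) begins 54 mm behind the grasp point. The pads swing forward as they close: fully open they stand 13 mm farther back than shut.
Start: joints at [-1.339, 0.053, 1.613, -0, 1.476, -0.119], TCP at [0.215, -0.587, 0.231] pointing down, gripper open.
Joint ranges: [-3.01, 3.01], [-1.01, 2.22], [0.06, 2.58], [-1.02, 4.17], [0.09, 2.62], [-3.14, 3.14]. Speed limits (rad/s): [2.57, 2.57, 3.14, 3.14, 3.14, 3.14].

## Interface

Orientations are given as a rotation vector (axis times angle).
In Python, from station import ctrl gives the robot as it stands. The module is installed in compiled form; this text tells all that it offers.
- The arm moves only by the tool jog_arm, never from a script. Its argument "steps" is a list of rows, each an object with "delta_rot": the turn, a rotation vector about the tool's x, y, z in degrees, a list of three; "linear": the shift along the tool's x, y, z in m, a list of three; "grip": the finger opening in m, from 0 to 0.0854. In form: [{"delta_rot": [rx, ry, rz], "linear": [x, y, z], "grip": grip}, ...]. A call has 1 to 10 rows; each row shifts and turns the commanded pose from where the row before left it, along the tool's axes as they then stand; what a row does not reach is not made up. A row lasts 1/10 s, in which the tool goes at most 50 mm and 8.59 degrees, less where a joint would pass 70% of its speed; a pose out of reach is approached as far as the arm can. A call with a gripper value outside its range is refused whole. The fingers move at their own pace and stop on an object; "newtons" is the grip in N (left out, the last holds). Time passes only in rows, so rows that do not move let the fingers close. It gives the time, the measured TCP pose, the force, the opening and the grip force at its end, in the units of the state.
- ctrl.get_obs(): the state, without advancing time (a new reading comes with each control period).
- ctrl.get_image(name): name is "side" or "top" or "wrist"; returns (picture, depth): 420x560x3 uint8, red, green, blue; 420x560 float32, m along the optical axis (not along the pixel's ray), 0 where there is no reading.
- ctrl.camera_info(name): a dict with "camera_matrix" (3x3 intrinsics, pixels), "R" (3x3) and "t" (3): a world point X has camera coordinates R X + t; the wrist camera has in their place "T_tool_cam" (4x4, takes a point from camera to tool coordinates, whose origin is the TCP and whose axes are the flange's). Camera axes: x right, y down, z forward; pixel columns grow to the right and rows downward; lengths in m; the calibration is good to about 2 mm. The wrist camera is an equidistant fisheye: a pixel r from the principal point sees the ray r / f radians off the axis. A picture is of the moment at which its call begins: read the wrist's pose just before it. camera_info takes no time and is no camera call.
- ctrl.finish_job(): hands the job in; it is judged then, once.
The state is a dict: "t": time; "q": joint angles; "dq": joint speeds; "effort": joint torques, N m; "tool_pos": TCP position; "tool_rot": TCP orientation; "contact_force": force on the tool from outside, world axes, zero at the start; "wrist_torque": the same for the moment, N m; "opening": finger opening in m; "grip_force": force on a finger pad.
Only numpy, scipy, OpenCV 4.12 (cv2) and the standard library are available. Lean on these libraries where they do the work, as an engineer would, in place of code of your own. Each camera call takes 0.05 s, during which the arm holds its last target. There are 200 camera calls.

## Task

One of the three small rolling pins lying on the near half of the marble slab has dried out of round. Take the hand press by its grip block, lay it on each pin in turn with light pressure (never 20 N or more) and roll the pin about half a turn towards the far edge, leaving it there, to feel which one rocks. Set the press back down flat on the counter, lay the rocking pin in the basket, and leave the two true pins lying on the slab and the jar, mug and cutting board where they are.

Things in the scene. Friction and masses are not known exactly. Their poses are not given: they have to be found in the camera images.
- pin_a: Plain wooden rolling pin without handles, 34 mm in diameter, 110 mm long, 80 g; origin at its middle within 2 mm, y axis along its length, lying roughly along the slab's y. One of the three pins (unknown which) is out of round: 30 mm thick one way, 35 mm the other; it lies on its wide side, so its top rises 5 mm and falls again in each half turn. From above all look alike.
- pin_b: Same description as pin_a.
- pin_c: Same description as pin_a.
- slab: White marble slab 260 mm (x) by 420 mm (y), 12 mm thick; origin at the centre of its top face, 40 mm above the counter, x towards the far edge, z up. Lips 8 mm high and 10 mm wide along the near and far edges. It floats on soft feet: sinks straight down 1 mm for every 4 N pressed on it, 12 mm at most.
- press: Dark wooden hand press, 250 g, flat on the counter beside the slab: board 110 mm (x) by 60 (y) by 12 thick, on it a central grip block 28 mm (x) by 50 (y), its top 57 mm above the underside. Origin: centre of the underside, z up. Grip the 28 mm, fingertips close above the board; roll along x. It travels twice as far as the pin under it; keep the pin within 25 mm of its middle.
- basket: fixed brown open basket on the counter to the other side of the slab, outside 190 mm (x) by 160 mm (y) by 55 mm high, walls and floor 5 to 7 mm thick; origin at the centre of its underside, z up
- mug: White mug, 76 mm in diameter, 85 mm high, behind the slab; origin under its centre. Leave alone.
- board: Cutting board 90 by 160 by 16 mm lying behind the slab; origin under its centre. Leave alone.
- jar: Glass jar with steel lid, 66 mm in diameter, 110 mm high, behind the slab; origin under its centre. Leave alone.
Things that resemble listed ones, but are neither listed nor needed, are in the scene too. Leave any pink or yellow look-alike of the pin_a alone.

How it is judged:
By the outcome, as a careful person would: the job done as asked, in the order asked, and still so for the second after the job is handed in, with the robot touching nothing.
It also fails if it takes over 72 s, if anything falls off the work surface, if the arm or the gripper's body presses on something with over 40 N, if the wrist force passes 120 N, or if a joint passes its speed limit or range.

## Working session

There is one attempt and no reset: what is moved stays moved. The work goes in short steps, Python scripts to look and compute and a tool call to move; the robot and the scene stay as the last step left them, time stands still between calls to the robot, and variables do not carry over. Pictures are saved under pics/ and viewed, at most 10 in all, crops included, and the job is handed in when it is done.

Besides the shell and the picture viewer there is one more tool, called after "Emit:" as name(argument=value, ...) on one line, values as JSON. jog_arm: Moves the arm, as the interface text tells. Its arguments: {"type":"object","properties":{"steps":{"type":"array"},"newtons":{"type":"number"}},"required":["steps"]}

```bash
mkdir -p pics; cat > h.py <<'E'
import numpy as np, cv2
from station import ctrl
from scipy.spatial.transform import Rotation as Ro
def world(name,d,us):
    i=ctrl.camera_info(name);K=np.array(i["camera_matrix"]);R=np.array(i["R"]);t=np.array(i["t"])
    out=[]
    for u,v in us:
        p=d[v-1:v+2,u-1:u+2];z=np.median(p[p>0]) if (p>0).any() else 0
        out.append(R.T@(z*np.linalg.inv(K)@[u,v,1]-t))
    return np.array(out)
E
python3 - <<'E'
from h import *
np.set_printoptions(precision=4,suppress=True)
for n in("top","side"):
    p,d=ctrl.get_image(n);cv2.imwrite(f"pics/{n}0.png",p[:,:,::-1]);np.save(f"{n}0.npy",d)
    print(ctrl.camera_info(n))
print(ctrl.camera_info("wrist"));print(ctrl.get_obs())
E
```

```text
{'camera_matrix': array([[431.8923,   0.    , 273.0148],
       [  0.    , 431.8923, 215.2161],
       [  0.    ,   0.    ,   1.    ]]), 'R': array([[-0.0221, -0.9998, -0.0024],
       [-0.9875,  0.0222, -0.1561],
       [ 0.1561, -0.0011, -0.9877]]), 't': array([-0.0136,  0.5123,  1.046 ])}
{'camera_matrix': array([[458.4869,   0.    , 276.9562],
       [  0.    , 458.4869, 208.2642],
       [  0.    ,   0.    ,   1.    ]]), 'R': array([[-0.7944, -0.6072, -0.0146],
       [-0.3361,  0.4595, -0.8221],
       [ 0.5059, -0.6482, -0.5691]]), 't': array([0.3731, 0.2347, 1.0579])}
{'camera_matrix': array([[325.1923,   0.    , 280.4309],
       [  0.    , 325.1923, 213.1168],
       [  0.    ,   0.    ,   1.    ]]), 'T_tool_cam': array([[ 0.0008, -0.9615, -0.2748,  0.0687],
       [ 1.    ,  0.001 , -0.0007, -0.0007],
       [ 0.001 , -0.2748,  0.9615, -0.1431],
       [ 0.    ,  0.    ,  0.    ,  1.    ]])}
{'t': 0.1, 'q': array([-1.339 ,  0.0533,  1.6142, -0.    ,  1.476 , -0.119 ]), 'dq': array([ 0.0009, -0.0004, -0.0024,  0.0018,  0.0005, -0.0002]), 'effort': array([ -0.0003, -39.4908, -37.1362,  -0.0001,   0.004 ,   0.    ]), 'tool_pos': array([ 0.2146, -0.5864,  0.2302]), 'tool_rot': array([-3.0915, -0.5479,  0.0002]), 'contact_force': array([ 0.4527,  0.5164, -0.8874]), 'wrist_torque': array([0.027 , 0.0083, 0.0193]), 'grip_force': 0.0, 'opening': 0.08532575252910692}
```

View pics/top0.png

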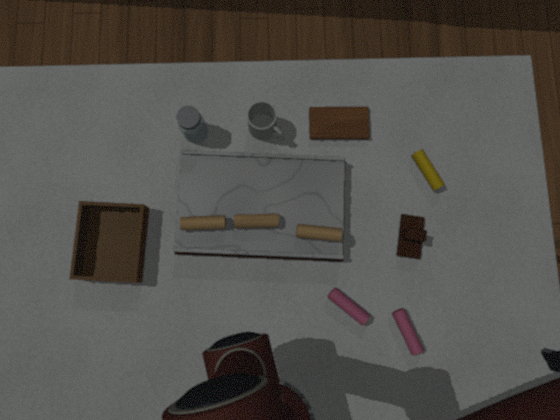

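View pics/side0.png

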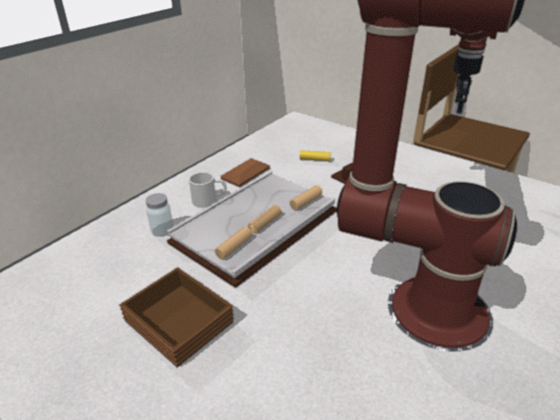

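The top view shows the slab (175–345, 152–260), wooden pins at (203,223), (257,221) and (320,233), the dark press at (411,236) and the basket at (110,243). It also shows the jar, mug and cutting board behind the slab. The pink look-alikes at (349,306) and (408,331) and the yellow one at (428,170) are off the slab, so I leave them alone. Next I measure, with one enlarged crop.

```bash
python3 - <<'E'
from h import *
np.set_printoptions(precision=4,suppress=True)
d=np.load("top0.npy");im=cv2.imread("pics/top0.png")
i=ctrl.camera_info("top");K=i["camera_matrix"];R=i["R"];t=i["t"]
v,u=np.mgrid[:420,:560];P=np.stack([u,v,np.ones_like(u)],-1)@np.linalg.inv(K).T*d[...,None]
W=(P-t)@R; np.save("W0.npy",W)
def box(n,u0,u1,v0,v1,z0,z1):
    m=np.zeros(d.shape,bool);m[v0:v1,u0:u1]=1;m&=(W[...,2]>z0)&(W[...,2]<z1)&(d>0)
    q=W[m];c,s,a=cv2.minAreaRect(q[:,:2].astype(np.float32)*1000)
    e=np.linalg.svd(q[:,:2]-q[:,:2].mean(0),full_matrices=0)[2][0]
    print(n,m.sum(),"rect",np.round(c,1),np.round(s,1),round(a,1),"mean",q.mean(0),"z",np.percentile(q[:,2],[5,50,95]),"axis deg",np.degrees(np.arctan2(e[1],e[0])))
for n,b in dict(p1=(175,231,210,236),p2=(231,287,210,236),p3=(290,350,220,248)).items(): box(n,*b,.053,.1)
box("slab",165,355,145,270,.03,.047)
box("counter",440,500,220,280,-.02,.02)
box("press",390,440,205,265,.006,.025);box("grip",390,440,205,265,.04,.075)
box("basket",60,160,190,295,.045,.07)
for n,b in dict(mug=(240,290,95,142),jar=(170,215,100,150)).items(): box(n,*b,.06,.13)
box("board",300,380,95,150,.01,.03)
a=cv2.resize(im[145:265,170:440],None,fx=2.9,fy=2.9,interpolation=cv2.INTER_CUBIC)
cv2.imwrite("pics/crop1.png",cv2.convertScaleAbs(a,alpha=1.6))
E
```

```text
p1 615 rect [494.6 147.1] [ 34.2 110.1] 1.4 mean [0.4928 0.1467 0.0712] z [0.0621 0.0723 0.0764] axis deg 91.46382050152022
p2 626 rect [496.6  15.9] [ 35.1 110.1] 0.3 mean [0.4947 0.016  0.068 ] z [0.0596 0.0688 0.0732] axis deg -90.31880793334585
p3 625 rect [ 463.6 -136.8] [109.9  34.1] 82.8 mean [ 0.4621 -0.1364  0.0711] z [0.0617 0.072  0.0766] axis deg -97.21242939479882
slab 13916 rect [542.7   5.4] [421.  261.5] 86.3 mean [0.5476 0.004  0.0412] z [0.0379 0.0411 0.0447] axis deg -93.4381777534363
counter 3586 rect [ 418.4 -529.5] [164.2 153.4] 88.3 mean [ 0.4176 -0.5285  0.0007] z [-0.0026  0.0007  0.0041] axis deg -47.022564670616454
press 785 rect [ 460.6 -378.3] [140.5 109.9] 3.6 mean [ 0.4526 -0.3738  0.0127] z [0.0084 0.0127 0.0169] axis deg 170.9625612803046
grip 263 rect [ 454.3 -376.7] [50.5 28.1] 79.7 mean [ 0.4534 -0.3751  0.0562] z [0.0461 0.0572 0.0604] axis deg -99.28399796468854
basket 1272 rect [454.4 383.4] [166.7 193.8] 85.8 mean [0.4555 0.3861 0.0551] z [0.0472 0.0558 0.0593] axis deg 172.1374538257204
mug 389 rect [748.5  -5.7] [98.9 75. ] 17.1 mean [ 0.7548 -0.0076  0.0771] z [0.0622 0.0777 0.0878] axis deg -149.8322797177822
jar 663 rect [745.9 174.8] [61.3 61.6] 75.0 mean [0.7413 0.1731 0.1008] z [0.0691 0.1096 0.1136] axis deg -153.47490677452285
board 1919 rect [ 761.6 -207.9] [158.8  89.5] 88.5 mean [ 0.7608 -0.207   0.0167] z [0.013  0.0168 0.0202] axis deg -90.81511558345869
```

View pics/crop1.png

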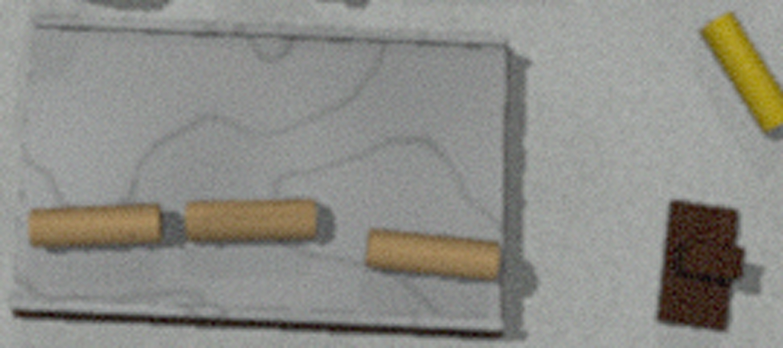

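The crop shows the three wooden pins lying along the slab's y and the dark press to the right, with its grip block in the middle. Sizes check: pins 110×34 mm, slab 421×261 mm, grip 50×28 mm. In the depth data the middle pin's top is about 3 mm lower than the others, which suggests it is the oval one. The rolling has to confirm that. First I turn the tool 60° and go above the press.

Emit:
jog_arm(steps=[{"delta_rot": [0,0,-7.5],"linear": [0,0,0],"grip": 0.085},{"delta_rot": [0,0,-7.5],"linear": [0,0,0],"grip": 0.085},{"delta_rot": [0,0,-7.5],"linear": [0,0,0],"grip": 0.085},{"delta_rot": [0,0,-7.5],"linear": [0,0,0],"grip": 0.085},{"delta_rot": [0,0,-7.5],"linear": [0,0,0],"grip": 0.085},{"delta_rot": [0,0,-7.5],"linear": [0,0,0],"grip": 0.085},{"delta_rot": [0,0,-7.5],"linear": [0,0,0],"grip": 0.085},{"delta_rot": [0,0,-7.5],"linear": [0,0,0],"grip": 0.085},{"delta_rot": [0,0,0],"linear": [0,0,0],"grip": 0.085}], newtons=60)

```text
t: 1.0
tool_pos: [0.2147, -0.5866, 0.2306]
tool_rot: [-2.404, -2.02, -0.001]
contact_force: [-0.1, 0.9, 0.4]
opening: 0.085
grip_force: 0.0
```

```bash
cat >> h.py <<'E'
def to(x,y,z,yaw=None):
    o=ctrl.get_obs();p=np.array(o["tool_pos"]);R=Ro.from_rotvec(o["tool_rot"]);M=R.as_matrix()
    tx=np.degrees(np.arctan2(M[1,0],M[0,0]))
    print("t",round(o["t"],2),"pos",p.round(4),"yaw_x",tx.round(2),"zaxis",M[:,2].round(4),"F",np.round(o["contact_force"],2),"open",round(o["opening"],4),"gf",round(o["grip_force"],1))
    print("tool delta",(M.T@(np.array([x,y,z])-p)).round(4),"rz",None if yaw is None else round(tx-yaw,2))
E
python3 -c "
from h import *
to(.4543,-.3767,.12,80.2)"
```

```text
t 1.0 pos [ 0.2147 -0.5866  0.2306] yaw_x 80.08 zaxis [-3.0e-04  1.1e-03 -1.0e+00] F [-0.06  0.87  0.4 ] open 0.085 gf 0.0
tool delta [0.2479 0.1999 0.1108] rz -0.12
```

Emit:
jog_arm(steps=[{"delta_rot": [0,0,0],"linear": [0.031,0.025,0.0138],"grip": 0.085},{"delta_rot": [0,0,0],"linear": [0.031,0.025,0.0138],"grip": 0.085},{"delta_rot": [0,0,0],"linear": [0.031,0.025,0.0138],"grip": 0.085},{"delta_rot": [0,0,0],"linear": [0.031,0.025,0.0138],"grip": 0.085},{"delta_rot": [0,0,0],"linear": [0.031,0.025,0.0138],"grip": 0.085},{"delta_rot": [0,0,0],"linear": [0.031,0.025,0.0138],"grip": 0.085},{"delta_rot": [0,0,0],"linear": [0.031,0.025,0.0138],"grip": 0.085},{"delta_rot": [0,0,0],"linear": [0.031,0.025,0.0138],"grip": 0.085},{"delta_rot": [0,0,0],"linear": [0,0,0],"grip": 0.085},{"delta_rot": [0,0,0],"linear": [0,0,0],"grip": 0.085}])

```text
t: 2.0
tool_pos: [0.4545, -0.3762, 0.1202]
tool_rot: [-2.404, -2.02, 0.001]
contact_force: [0.2, -0.4, 0.3]
opening: 0.0853
grip_force: 0.0
```

```bash
python3 -c "
from h import *
to(.4543,-.3767,.017,80.2)
p,d=ctrl.get_image('wrist');cv2.imwrite('pics/w1.png',p[:,:,::-1])"
```

```text
t 2.0 pos [ 0.4545 -0.3762  0.1202] yaw_x 80.09 zaxis [-1.3e-03  7.0e-04 -1.0e+00] F [ 0.23 -0.39  0.31] open 0.0853 gf 0.0
tool delta [-0.0006  0.      0.1032] rz -0.11
```

View pics/w1.png

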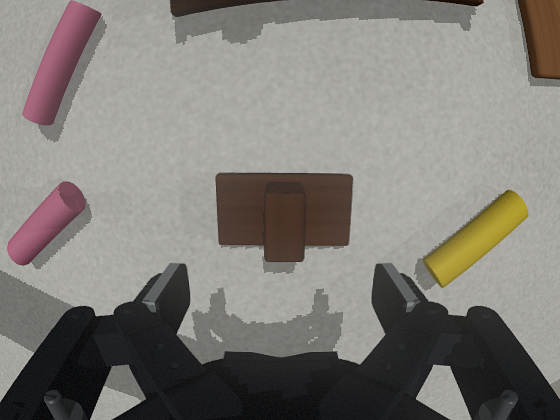

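The wrist view shows the press square between the fingers: grip block at (285,225), fingers at about columns 165 and 395. I go down and grip.

Emit:
jog_arm(steps=[{"delta_rot": [0,0,0],"linear": [0,0.001,0.025],"grip": 0.085},{"delta_rot": [0,0,0],"linear": [0,0,0.025],"grip": 0.085},{"delta_rot": [0,0,0],"linear": [0,0,0.025],"grip": 0.085},{"delta_rot": [0,0,0],"linear": [0,0,0.015],"grip": 0.085},{"delta_rot": [0,0,0],"linear": [0,0,0.01],"grip": 0.085},{"delta_rot": [0,0,0],"linear": [0,0,0],"grip": 0.02},{"delta_rot": [0,0,0],"linear": [0,0,0],"grip": 0.02},{"delta_rot": [0,0,0],"linear": [0,0,0],"grip": 0.02},{"delta_rot": [0,0,0],"linear": [0,0,0],"grip": 0.02},{"delta_rot": [0,0,0],"linear": [0,0,0],"grip": 0.02}], newtons=60)

```text
t: 3.05
tool_pos: [0.4564, -0.3781, 0.0225]
tool_rot: [2.402, 2.02, 0.0]
contact_force: [0.6, -0.5, 4.4]
opening: 0.0275
grip_force: 60.5
```

Emit:
jog_arm(steps=[{"delta_rot": [0,0,0],"linear": [0,0,-0.01],"grip": 0.02},{"delta_rot": [0,0,0],"linear": [0,0,-0.03],"grip": 0.02},{"delta_rot": [0,0,0],"linear": [0,0,-0.04],"grip": 0.02},{"delta_rot": [0,0,0],"linear": [0,0,-0.04],"grip": 0.02},{"delta_rot": [0,0,0],"linear": [0,0,0],"grip": 0.02},{"delta_rot": [0,0,0],"linear": [0,0,0],"grip": 0.02}])

```text
t: 3.65
tool_pos: [0.4557, -0.3773, 0.142]
tool_rot: [2.403, 2.021, 0.0]
contact_force: [-0.9, -0.2, -2.9]
opening: 0.027
grip_force: 60.1
```

```bash
python3 -c "
from h import *
to(.42,-.137,.14,82.8)
p,d=ctrl.get_image('wrist');cv2.imwrite('pics/w2.png',p[:,:,::-1])
d=ctrl.get_image('top')[1]
print(world('top',d,[(203,223),(257,221),(320,233)]))"
```

```text
t 3.65 pos [ 0.4557 -0.3773  0.142 ] yaw_x 80.11 zaxis [ 0.0012 -0.0013 -1.    ] F [-0.88 -0.24 -2.88] open 0.027 gf 60.1
tool delta [ 0.2306 -0.0764  0.0017] rz -2.69
[[ 0.49098316  0.14526297  0.07526742]
 [ 0.49348316  0.01429045  0.0715245 ]
 [ 0.46041571 -0.13776319  0.07359289]]
```

View pics/w2.png

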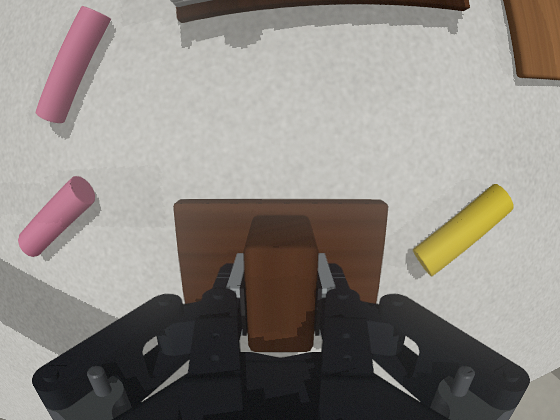

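The press is held level and square in the fingers; the measured -2.9 N is about its weight. I go above the right pin first.

Emit:
jog_arm(steps=[{"delta_rot": [0,0,0],"linear": [0.034,-0.0084,0],"grip": 0.02},{"delta_rot": [0,0,0],"linear": [0.034,-0.0084,0],"grip": 0.02},{"delta_rot": [0,0,0],"linear": [0.034,-0.0084,0],"grip": 0.02},{"delta_rot": [0,0,0],"linear": [0.034,-0.0084,0],"grip": 0.02},{"delta_rot": [0,0,0],"linear": [0.034,-0.0084,0],"grip": 0.02},{"delta_rot": [0,0,0],"linear": [0.034,-0.0084,0],"grip": 0.02},{"delta_rot": [0,0,0],"linear": [0.033,-0.0084,0],"grip": 0.02},{"delta_rot": [0,0,-2.7],"linear": [0,0,0.02],"grip": 0.02},{"delta_rot": [0,0,0],"linear": [0,0,0.015],"grip": 0.02},{"delta_rot": [0,0,0],"linear": [0,0,0.0],"grip": 0.02}])

```text
t: 4.75
tool_pos: [0.4349, -0.1316, 0.1011]
tool_rot: [-2.349, -2.072, 0.006]
contact_force: [0.1, 0.0, -3.3]
opening: 0.027
grip_force: 59.9
```

```bash
python3 -c "
from h import *
to(.4388,-.1337,.1,82.8)"
```

```text
t 4.75 pos [ 0.4349 -0.1316  0.1011] yaw_x 82.84 zaxis [-0.0087  0.0042 -1.    ] F [ 0.09  0.04 -3.33] open 0.027 gf 59.9
tool delta [-0.0016  0.0042  0.001 ] rz 0.04
```

Emit:
jog_arm(steps=[{"delta_rot": [0,0,0],"linear": [-0.0015,0.0045,0],"grip": 0.02},{"delta_rot": [0,0,0],"linear": [0,0,0.002],"grip": 0.02},{"delta_rot": [0,0,0],"linear": [0,0,0.001],"grip": 0.02},{"delta_rot": [0,0,0],"linear": [0,0,0.001],"grip": 0.02},{"delta_rot": [0,0,0],"linear": [0,0,0],"grip": 0.02}])

```text
t: 5.25
tool_pos: [0.4426, -0.1358, 0.1021]
tool_rot: [2.357, 2.077, 0.0]
contact_force: [0.1, -0.3, -2.4]
opening: 0.0274
grip_force: 59.9
```

```bash
python3 -c "
from h import *
to(.4388,-.1337,.0965,82.8)"
```

```text
t 5.25 pos [ 0.4426 -0.1358  0.1021] yaw_x 82.78 zaxis [ 2.e-04 -1.e-04 -1.e+00] F [ 0.09 -0.31 -2.4 ] open 0.0274 gf 59.9
tool delta [ 0.0016 -0.004   0.0056] rz -0.02
```

Emit:
jog_arm(steps=[{"delta_rot": [0,0,0],"linear": [0.0015,-0.004,0.002],"grip": 0.02},{"delta_rot": [0,0,0],"linear": [0,0,0.002],"grip": 0.02},{"delta_rot": [0,0,0],"linear": [0,0,0.001],"grip": 0.02},{"delta_rot": [0,0,0],"linear": [0,0,0],"grip": 0.02},{"delta_rot": [0,0,0],"linear": [0,0,0],"grip": 0.02}])

```text
t: 5.75
tool_pos: [0.4388, -0.1337, 0.0969]
tool_rot: [2.356, 2.078, 0.0]
contact_force: [0.3, -0.1, -2.9]
opening: 0.0272
grip_force: 60.0
```

```bash
python3 -c "
from h import *
to(.4388,-.1337,.0965,82.8)"
```

```text
t 5.75 pos [ 0.4388 -0.1337  0.0969] yaw_x 82.8 zaxis [ 1.e-04 -0.e+00 -1.e+00] F [ 0.3  -0.12 -2.89] open 0.0272 gf 60.0
tool delta [-0.      0.      0.0004] rz 0.0
```

Exactly in place and not yet touching. I press down gently.

Emit:
jog_arm(steps=[{"delta_rot": [0,0,0],"linear": [0,0,0.001],"grip": 0.02},{"delta_rot": [0,0,0],"linear": [0,0,0.001],"grip": 0.02},{"delta_rot": [0,0,0],"linear": [0,0,0.0],"grip": 0.02},{"delta_rot": [0,0,0],"linear": [0,0,0],"grip": 0.02}])

```text
t: 6.15
tool_pos: [0.4393, -0.1338, 0.0956]
tool_rot: [2.356, 2.077, 0.001]
contact_force: [0.5, -0.3, 0.6]
opening: 0.0274
grip_force: 60.5
```

Emit:
jog_arm(steps=[{"delta_rot": [0,0,0],"linear": [0,0,0.001],"grip": 0.02},{"delta_rot": [0,0,0],"linear": [0,0,0],"grip": 0.02},{"delta_rot": [0,0,0],"linear": [0,0.004,0],"grip": 0.02},{"delta_rot": [0,0,0],"linear": [0,0.006,0],"grip": 0.02},{"delta_rot": [0,0,0],"linear": [0,0.006,0],"grip": 0.02},{"delta_rot": [0,0,0],"linear": [0,0.004,0],"grip": 0.02}])

```text
t: 6.75
tool_pos: [0.4596, -0.1364, 0.0944]
tool_rot: [2.356, 2.077, 0.001]
contact_force: [0.3, 1.5, 5.3]
opening: 0.0275
grip_force: 60.9
```

Emit:
jog_arm(steps=[{"delta_rot": [0,0,0],"linear": [0,0.006,0],"grip": 0.02},{"delta_rot": [0,0,0],"linear": [0,0.006,0],"grip": 0.02},{"delta_rot": [0,0,0],"linear": [0,0.006,0],"grip": 0.02},{"delta_rot": [0,0,0],"linear": [0,0.002,0],"grip": 0.02}])

```text
t: 7.15
tool_pos: [0.4796, -0.139, 0.0944]
tool_rot: [2.356, 2.077, 0.001]
contact_force: [-0.1, 0.7, 5.8]
opening: 0.0275
grip_force: 61.0
```

Emit:
jog_arm(steps=[{"delta_rot": [0,0,0],"linear": [0,0.006,0],"grip": 0.02},{"delta_rot": [0,0,0],"linear": [0,0.006,0],"grip": 0.02},{"delta_rot": [0,0,0],"linear": [0,0.006,0],"grip": 0.02},{"delta_rot": [0,0,0],"linear": [0,0.002,0],"grip": 0.02}])

```text
t: 7.55
tool_pos: [0.4993, -0.1415, 0.0944]
tool_rot: [2.356, 2.077, 0.0]
contact_force: [-0.7, 0.6, 5.8]
opening: 0.0271
grip_force: 61.1
```

Force stays steady past the quarter turn, so this pin is round. I roll the remaining 40 mm and lift.

Emit:
jog_arm(steps=[{"delta_rot": [0,0,0],"linear": [0,0.006,0],"grip": 0.02},{"delta_rot": [0,0,0],"linear": [0,0.006,0],"grip": 0.02},{"delta_rot": [0,0,0],"linear": [0,0.006,0],"grip": 0.02},{"delta_rot": [0,0,0],"linear": [0,0.006,0],"grip": 0.02},{"delta_rot": [0,0,0],"linear": [0,0.006,0],"grip": 0.02},{"delta_rot": [0,0,0],"linear": [0,0.006,0],"grip": 0.02},{"delta_rot": [0,0,0],"linear": [0,0.004,0],"grip": 0.02},{"delta_rot": [0,0,0],"linear": [0,0,0],"grip": 0.02},{"delta_rot": [0,0,0],"linear": [0,0,0],"grip": 0.02}])

```text
t: 8.45
tool_pos: [0.5386, -0.1466, 0.0942]
tool_rot: [2.356, 2.077, -0.001]
contact_force: [0.1, 0.1, 5.2]
opening: 0.0272
grip_force: 61.2
```

Emit:
jog_arm(steps=[{"delta_rot": [0,0,0],"linear": [0,0,-0.002],"grip": 0.02},{"delta_rot": [0,0,0],"linear": [0,0,-0.003],"grip": 0.02},{"delta_rot": [0,0,0],"linear": [0,0,-0.02],"grip": 0.02},{"delta_rot": [0,0,0],"linear": [0,0,-0.02],"grip": 0.02},{"delta_rot": [0,0,0],"linear": [0,0,0],"grip": 0.02},{"delta_rot": [0,0,0],"linear": [0,0,0],"grip": 0.02}])

```text
t: 9.05
tool_pos: [0.5374, -0.146, 0.1378]
tool_rot: [-2.356, -2.077, 0.001]
contact_force: [-0.9, 0.4, -2.0]
opening: 0.0272
grip_force: 60.1
```

```bash
python3 -c "
from h import *
to(.4946-.025,.1471-.0006,.102,91.4)"
```

```text
t 9.05 pos [ 0.5374 -0.146   0.1378] yaw_x 82.8 zaxis [-1.2e-03  5.0e-04 -1.0e+00] F [-0.92  0.4  -2.03] open 0.0272 gf 60.1
tool delta [ 0.2817 -0.1039  0.036 ] rz -8.6
```

Emit:
jog_arm(steps=[{"delta_rot": [0,0,0],"linear": [0.0352,-0.013,0],"grip": 0.02},{"delta_rot": [0,0,0],"linear": [0.0352,-0.013,0],"grip": 0.02},{"delta_rot": [0,0,0],"linear": [0.0352,-0.013,0],"grip": 0.02},{"delta_rot": [0,0,0],"linear": [0.0352,-0.013,0],"grip": 0.02},{"delta_rot": [0,0,0],"linear": [0.0352,-0.013,0],"grip": 0.02},{"delta_rot": [0,0,0],"linear": [0.0352,-0.013,0],"grip": 0.02},{"delta_rot": [0,0,0],"linear": [0.0352,-0.013,0],"grip": 0.02},{"delta_rot": [0,0,0],"linear": [0.0352,-0.013,0],"grip": 0.02},{"delta_rot": [0,0,-4.3],"linear": [0,0,0.01],"grip": 0.02},{"delta_rot": [0,0,-4.3],"linear": [0,0,0.01],"grip": 0.02}])

```text
t: 10.05
tool_pos: [0.4685, 0.1473, 0.1167]
tool_rot: [-2.187, -2.254, 0.004]
contact_force: [0.8, 0.4, -2.0]
opening: 0.0272
grip_force: 60.1
```

Emit:
jog_arm(steps=[{"delta_rot": [0,0,0],"linear": [0,0,0.01],"grip": 0.02},{"delta_rot": [0,0,0],"linear": [0,0,0.006],"grip": 0.02},{"delta_rot": [0,0,0],"linear": [0,0,0],"grip": 0.02},{"delta_rot": [0,0,0],"linear": [0,0,0],"grip": 0.02},{"delta_rot": [0,0,0],"linear": [0,0,0],"grip": 0.02}])

```text
t: 10.55
tool_pos: [0.4706, 0.1461, 0.1034]
tool_rot: [2.195, 2.247, 0.001]
contact_force: [1.0, -0.0, -2.2]
opening: 0.027
grip_force: 60.0
```

```bash
python3 -c "
from h import *
to(.4946-.025,.1471-.0006,.0965,91.4)"
```

```text
t 10.55 pos [0.4706 0.1461 0.1034] yaw_x 91.35 zaxis [ 9.e-04  2.e-04 -1.e+00] F [ 0.97 -0.01 -2.23] open 0.027 gf 60.0
tool delta [ 0.0004 -0.0009  0.0069] rz -0.05
```

Emit:
jog_arm(steps=[{"delta_rot": [0,0,0],"linear": [0,-0.001,0.003],"grip": 0.02},{"delta_rot": [0,0,0],"linear": [0,0,0.003],"grip": 0.02},{"delta_rot": [0,0,0],"linear": [0,0,0.001],"grip": 0.02},{"delta_rot": [0,0,0],"linear": [0,0,0.001],"grip": 0.02},{"delta_rot": [0,0,0],"linear": [0,0,0],"grip": 0.02},{"delta_rot": [0,0,0],"linear": [0,0,0],"grip": 0.02}])

```text
t: 11.15
tool_pos: [0.4697, 0.1462, 0.0956]
tool_rot: [2.193, 2.248, 0.001]
contact_force: [0.3, -0.6, 0.8]
opening: 0.027
grip_force: 60.5
```

Emit:
jog_arm(steps=[{"delta_rot": [0,0,0],"linear": [0,0,0.001],"grip": 0.02},{"delta_rot": [0,0,0],"linear": [0,0,0],"grip": 0.02},{"delta_rot": [0,0,0],"linear": [0,0.004,0],"grip": 0.02},{"delta_rot": [0,0,0],"linear": [0,0.006,0],"grip": 0.02},{"delta_rot": [0,0,0],"linear": [0,0.006,0],"grip": 0.02},{"delta_rot": [0,0,0],"linear": [0,0.004,0],"grip": 0.02}])

```text
t: 11.75
tool_pos: [0.4902, 0.1467, 0.0944]
tool_rot: [2.194, 2.248, 0.001]
contact_force: [-0.8, -1.6, 5.0]
opening: 0.0273
grip_force: 61.0
```

Emit:
jog_arm(steps=[{"delta_rot": [0,0,0],"linear": [0,0.006,0],"grip": 0.02},{"delta_rot": [0,0,0],"linear": [0,0.004,0],"grip": 0.02}])

```text
t: 11.95
tool_pos: [0.5002, 0.1469, 0.0944]
tool_rot: [2.194, 2.248, 0.001]
contact_force: [0.1, -1.2, 5.8]
opening: 0.0274
grip_force: 61.1
```

Steady again. I roll the remaining 70 mm in two calls, checking the force between them.

Emit:
jog_arm(steps=[{"delta_rot": [0,0,0],"linear": [0,0.006,0],"grip": 0.02},{"delta_rot": [0,0,0],"linear": [0,0.006,0],"grip": 0.02},{"delta_rot": [0,0,0],"linear": [0,0.006,0],"grip": 0.02},{"delta_rot": [0,0,0],"linear": [0,0.006,0],"grip": 0.02},{"delta_rot": [0,0,0],"linear": [0,0.006,0],"grip": 0.02}])

```text
t: 12.45
tool_pos: [0.53, 0.1475, 0.0943]
tool_rot: [2.194, 2.248, -0.0]
contact_force: [-0.3, -1.9, 5.9]
opening: 0.0275
grip_force: 61.1
```

Emit:
jog_arm(steps=[{"delta_rot": [0,0,0],"linear": [0,0.006,0],"grip": 0.02},{"delta_rot": [0,0,0],"linear": [0,0.006,0],"grip": 0.02},{"delta_rot": [0,0,0],"linear": [0,0.006,0],"grip": 0.02},{"delta_rot": [0,0,0],"linear": [0,0.006,0],"grip": 0.02},{"delta_rot": [0,0,0],"linear": [0,0.006,0],"grip": 0.02},{"delta_rot": [0,0,0],"linear": [0,0.006,0],"grip": 0.02},{"delta_rot": [0,0,0],"linear": [0,0.004,0],"grip": 0.02},{"delta_rot": [0,0,0],"linear": [0,0,0],"grip": 0.02},{"delta_rot": [0,0,0],"linear": [0,0,0],"grip": 0.02}])

```text
t: 13.35
tool_pos: [0.5699, 0.1483, 0.0942]
tool_rot: [2.194, 2.248, -0.0]
contact_force: [-0.1, -1.5, 5.0]
opening: 0.0274
grip_force: 61.2
```

Emit:
jog_arm(steps=[{"delta_rot": [0,0,0],"linear": [0,0,-0.002],"grip": 0.02},{"delta_rot": [0,0,0],"linear": [0,0,-0.003],"grip": 0.02},{"delta_rot": [0,0,0],"linear": [0,0,-0.02],"grip": 0.02},{"delta_rot": [0,0,0],"linear": [0,0,-0.01],"grip": 0.02},{"delta_rot": [0,0,0],"linear": [0,0,0],"grip": 0.02},{"delta_rot": [0,0,0],"linear": [0,0,0],"grip": 0.02}])

```text
t: 13.95
tool_pos: [0.5687, 0.1487, 0.1283]
tool_rot: [-2.194, -2.248, 0.001]
contact_force: [-0.7, -0.1, -3.7]
opening: 0.027
grip_force: 60.0
```

```bash
python3 -c "
from h import *
to(.4966-.025,.0159,.0965,90)"
```

```text
t 13.95 pos [0.5687 0.1487 0.1283] yaw_x 91.4 zaxis [-7.e-04  2.e-04 -1.e+00] F [-0.73 -0.09 -3.72] open 0.027 gf 60.0
tool delta [-0.1304 -0.1003  0.0318] rz 1.4
```

Emit:
jog_arm(steps=[{"delta_rot": [0,0,0],"linear": [-0.0326,-0.025,0],"grip": 0.02},{"delta_rot": [0,0,0],"linear": [-0.0326,-0.025,0],"grip": 0.02},{"delta_rot": [0,0,0],"linear": [-0.0326,-0.025,0],"grip": 0.02},{"delta_rot": [0,0,0],"linear": [-0.0326,-0.025,0],"grip": 0.02},{"delta_rot": [0,0,1.4],"linear": [0,0,0.015],"grip": 0.02},{"delta_rot": [0,0,0],"linear": [0,0,0.015],"grip": 0.02},{"delta_rot": [0,0,0],"linear": [0,0,0],"grip": 0.02},{"delta_rot": [0,0,0],"linear": [0,0,0],"grip": 0.02},{"delta_rot": [0,0,0],"linear": [0,0,0],"grip": 0.02}])

```text
t: 14.85
tool_pos: [0.4728, 0.0162, 0.0993]
tool_rot: [2.221, 2.222, 0.001]
contact_force: [-0.4, -0.8, -2.0]
opening: 0.0274
grip_force: 60.5
```

```bash
python3 -c "
from h import *
to(.4966-.025,.0159,.0965,90)"
```

```text
t 14.85 pos [0.4728 0.0162 0.0993] yaw_x 90.04 zaxis [ 5.e-04  1.e-04 -1.e+00] F [-0.45 -0.84 -1.95] open 0.0274 gf 60.5
tool delta [-0.0003 -0.0012  0.0028] rz 0.04
```

Emit:
jog_arm(steps=[{"delta_rot": [0,0,0],"linear": [0,-0.001,0.002],"grip": 0.02},{"delta_rot": [0,0,0],"linear": [0,0,0.002],"grip": 0.02},{"delta_rot": [0,0,0],"linear": [0,0,0.001],"grip": 0.02},{"delta_rot": [0,0,0],"linear": [0,0,0],"grip": 0.02},{"delta_rot": [0,0,0],"linear": [0,0,0],"grip": 0.02}])

```text
t: 15.35
tool_pos: [0.4713, 0.0159, 0.0939]
tool_rot: [2.221, 2.221, 0.0]
contact_force: [-0.2, 0.2, -2.8]
opening: 0.0273
grip_force: 60.5
```

Emit:
jog_arm(steps=[{"delta_rot": [0,0,0],"linear": [0,0,0.001],"grip": 0.02},{"delta_rot": [0,0,0],"linear": [0,0,0.001],"grip": 0.02},{"delta_rot": [0,0,0],"linear": [0,0,0],"grip": 0.02},{"delta_rot": [0,0,0],"linear": [0,0,0],"grip": 0.02}])

```text
t: 15.75
tool_pos: [0.4715, 0.0158, 0.0922]
tool_rot: [2.221, 2.221, 0.001]
contact_force: [-1.3, -0.1, -1.2]
opening: 0.0272
grip_force: 60.6
```

Emit:
jog_arm(steps=[{"delta_rot": [0,0,0],"linear": [0,0,0.0013],"grip": 0.02},{"delta_rot": [0,0,0],"linear": [0,0,0],"grip": 0.02},{"delta_rot": [0,0,0],"linear": [0,0.004,0],"grip": 0.02},{"delta_rot": [0,0,0],"linear": [0,0.006,0],"grip": 0.02},{"delta_rot": [0,0,0],"linear": [0,0.006,0],"grip": 0.02},{"delta_rot": [0,0,0],"linear": [0,0.004,0],"grip": 0.02}])

```text
t: 16.35
tool_pos: [0.4934, 0.0159, 0.0927]
tool_rot: [2.22, 2.22, 0.004]
contact_force: [-2.2, 1.7, 9.7]
opening: 0.0276
grip_force: 61.9
```

The force rose from about 5 N to 12 N with the height held, so this middle pin rocks. I continue, raising the press with the pin's top.

Emit:
jog_arm(steps=[{"delta_rot": [0,0,0],"linear": [0,0.004,-0.001],"grip": 0.02},{"delta_rot": [0,0,0],"linear": [0,0.004,-0.001],"grip": 0.02},{"delta_rot": [0,0,0],"linear": [0,0.004,-0.001],"grip": 0.02},{"delta_rot": [0,0,0],"linear": [0,0.004,-0.0008],"grip": 0.02},{"delta_rot": [0,0,0],"linear": [0,0.004,-0.0004],"grip": 0.02}])

```text
t: 16.85
tool_pos: [0.5121, 0.0159, 0.0954]
tool_rot: [2.221, 2.221, 0.001]
contact_force: [-1.4, 0.5, 4.3]
opening: 0.0274
grip_force: 61.5
```

Emit:
jog_arm(steps=[{"delta_rot": [0,0,0],"linear": [0,0.004,-0.0003],"grip": 0.02},{"delta_rot": [0,0,0],"linear": [0,0.004,-0.0002],"grip": 0.02},{"delta_rot": [0,0,0],"linear": [0,0.002,0],"grip": 0.02}])

```text
t: 17.15
tool_pos: [0.5219, 0.0159, 0.0955]
tool_rot: [2.221, 2.221, 0.001]
contact_force: [-0.3, 1.1, 5.2]
opening: 0.0274
grip_force: 61.5
```

Emit:
jog_arm(steps=[{"delta_rot": [0,0,0],"linear": [0,0.005,0],"grip": 0.02},{"delta_rot": [0,0,0],"linear": [0,0.005,0.0003],"grip": 0.02},{"delta_rot": [0,0,0],"linear": [0,0.005,0.0005],"grip": 0.02},{"delta_rot": [0,0,0],"linear": [0,0.005,0.0006],"grip": 0.02},{"delta_rot": [0,0,0],"linear": [0,0.005,0.0006],"grip": 0.02}])

```text
t: 17.65
tool_pos: [0.5472, 0.0159, 0.094]
tool_rot: [2.221, 2.221, 0.002]
contact_force: [0.9, 1.5, 5.9]
opening: 0.0274
grip_force: 61.7
```

Emit:
jog_arm(steps=[{"delta_rot": [0,0,0],"linear": [0,0.005,0.0008],"grip": 0.02},{"delta_rot": [0,0,0],"linear": [0,0.005,0.0007],"grip": 0.02},{"delta_rot": [0,0,0],"linear": [0,0.003,0.0003],"grip": 0.02}])

```text
t: 17.95
tool_pos: [0.5606, 0.0159, 0.0924]
tool_rot: [2.22, 2.22, 0.003]
contact_force: [1.0, 1.2, 6.8]
opening: 0.0271
grip_force: 61.7
```

Emit:
jog_arm(steps=[{"delta_rot": [0,0,0],"linear": [0,0.005,0.0002],"grip": 0.02},{"delta_rot": [0,0,0],"linear": [0,0.005,0.0002],"grip": 0.02},{"delta_rot": [0,0,0],"linear": [0,0.003,0],"grip": 0.02},{"delta_rot": [0,0,0],"linear": [0,0,0],"grip": 0.02},{"delta_rot": [0,0,0],"linear": [0,0,0],"grip": 0.02}])

```text
t: 18.45
tool_pos: [0.5724, 0.016, 0.0911]
tool_rot: [2.221, 2.221, 0.001]
contact_force: [1.5, 2.1, 4.6]
opening: 0.0271
grip_force: 61.4
```

Emit:
jog_arm(steps=[{"delta_rot": [0,0,0],"linear": [0,0,-0.002],"grip": 0.02},{"delta_rot": [0,0,0],"linear": [0,0,-0.003],"grip": 0.02},{"delta_rot": [0,0,0],"linear": [0,0,-0.02],"grip": 0.02},{"delta_rot": [0,0,0],"linear": [0,0,-0.03],"grip": 0.02},{"delta_rot": [0,0,0],"linear": [0,0,0],"grip": 0.02},{"delta_rot": [0,0,0],"linear": [0,0,0],"grip": 0.02}])

```text
t: 19.05
tool_pos: [0.5717, 0.0156, 0.1452]
tool_rot: [-2.221, -2.221, 0.001]
contact_force: [-0.5, 0.4, -2.8]
opening: 0.0274
grip_force: 60.7
```

```bash
python3 -c "
from h import *
to(.4555,-.3770,.05,80.1)"
```

```text
t 19.05 pos [0.5717 0.0156 0.1452] yaw_x 89.99 zaxis [-8.e-04 -4.e-04 -1.e+00] F [-0.45  0.37 -2.83] open 0.0274 gf 60.7
tool delta [-0.3926 -0.1161  0.0955] rz 9.89
```

Emit:
jog_arm(steps=[{"delta_rot": [0,0,0],"linear": [-0.0393,-0.0116,0],"grip": 0.02},{"delta_rot": [0,0,0],"linear": [-0.0393,-0.0116,0],"grip": 0.02},{"delta_rot": [0,0,0],"linear": [-0.0393,-0.0116,0],"grip": 0.02},{"delta_rot": [0,0,0],"linear": [-0.0393,-0.0116,0],"grip": 0.02},{"delta_rot": [0,0,0],"linear": [-0.0393,-0.0116,0],"grip": 0.02},{"delta_rot": [0,0,0],"linear": [-0.0393,-0.0116,0],"grip": 0.02},{"delta_rot": [0,0,0],"linear": [-0.0393,-0.0116,0],"grip": 0.02},{"delta_rot": [0,0,0],"linear": [-0.0393,-0.0116,0],"grip": 0.02},{"delta_rot": [0,0,0],"linear": [-0.0393,-0.0116,0],"grip": 0.02},{"delta_rot": [0,0,0],"linear": [-0.0393,-0.0116,0],"grip": 0.02}])

```text
t: 20.05
tool_pos: [0.4541, -0.3775, 0.1428]
tool_rot: [-2.218, -2.218, 0.0]
contact_force: [0.5, 0.3, -2.9]
opening: 0.0274
grip_force: 60.6
```

Emit:
jog_arm(steps=[{"delta_rot": [0,0,5],"linear": [0,0,0.03],"grip": 0.02},{"delta_rot": [0,0,4.9],"linear": [0,0,0.03],"grip": 0.02},{"delta_rot": [0,0,0],"linear": [0,0,0.03],"grip": 0.02},{"delta_rot": [0,0,0],"linear": [0,0,0.015],"grip": 0.02},{"delta_rot": [0,0,0],"linear": [0,0,0.01],"grip": 0.02},{"delta_rot": [0,0,0],"linear": [0,0,0.003],"grip": 0.02},{"delta_rot": [0,0,0],"linear": [0,0,0],"grip": 0.02},{"delta_rot": [0,0,0],"linear": [0,0,0],"grip": 0.02}])

```text
t: 20.85
tool_pos: [0.4572, -0.378, 0.0297]
tool_rot: [2.402, 2.02, 0.0]
contact_force: [-0.8, -0.5, -1.3]
opening: 0.0272
grip_force: 60.5
```

```bash
python3 -c "
from h import *
to(.4555,-.3770,.022,80.1)"
```

```text
t 20.85 pos [ 0.4572 -0.378   0.0297] yaw_x 80.11 zaxis [ 0.0019 -0.0021 -1.    ] F [-0.79 -0.54 -1.29] open 0.0272 gf 60.5
tool delta [ 0.0007 -0.0019  0.0077] rz 0.01
```

Emit:
jog_arm(steps=[{"delta_rot": [0,0,0],"linear": [0,0,0.002],"grip": 0.02},{"delta_rot": [0,0,0],"linear": [0,0,0.002],"grip": 0.02},{"delta_rot": [0,0,0],"linear": [0,0,0],"grip": 0.02},{"delta_rot": [0,0,0],"linear": [0,0,0],"grip": 0.02}])

```text
t: 21.25
tool_pos: [0.4563, -0.3772, 0.0242]
tool_rot: [2.405, 2.021, -0.0]
contact_force: [0.3, 0.4, -3.0]
opening: 0.0272
grip_force: 60.5
```

Emit:
jog_arm(steps=[{"delta_rot": [0,0,0],"linear": [0,0,0.001],"grip": 0.02},{"delta_rot": [0,0,0],"linear": [0,0,0.0005],"grip": 0.02},{"delta_rot": [0,0,0],"linear": [0,0,0],"grip": 0.02},{"delta_rot": [0,0,0],"linear": [0,0,0],"grip": 0.02}])

```text
t: 21.65
tool_pos: [0.4563, -0.3772, 0.0226]
tool_rot: [2.405, 2.021, 0.0]
contact_force: [-0.1, -0.2, -2.9]
opening: 0.0272
grip_force: 60.6
```

Emit:
jog_arm(steps=[{"delta_rot": [0,0,0],"linear": [0,0,0.001],"grip": 0.02},{"delta_rot": [0,0,0],"linear": [0,0,0.0005],"grip": 0.02},{"delta_rot": [0,0,0],"linear": [0,0,0],"grip": 0.02},{"delta_rot": [0,0,0],"linear": [0,0,0],"grip": 0.02}])

```text
t: 22.05
tool_pos: [0.4563, -0.3773, 0.0225]
tool_rot: [-2.404, -2.021, 0.0]
contact_force: [-4.1, 3.8, 6.2]
opening: 0.0271
grip_force: 61.6
```

Emit:
jog_arm(steps=[{"delta_rot": [0,0,0],"linear": [0,0,-0.001],"grip": 0.02},{"delta_rot": [0,0,0],"linear": [0,0,0],"grip": 0.085},{"delta_rot": [0,0,0],"linear": [0,0,0],"grip": 0.085},{"delta_rot": [0,0,0],"linear": [0,0,0],"grip": 0.085},{"delta_rot": [0,0,0],"linear": [0,0,0],"grip": 0.085},{"delta_rot": [0,0,0],"linear": [0,0,-0.02],"grip": 0.085},{"delta_rot": [0,0,0],"linear": [0,0,-0.04],"grip": 0.085},{"delta_rot": [0,0,0],"linear": [0,0,-0.04],"grip": 0.085},{"delta_rot": [0,0,0],"linear": [0,0,-0.04],"grip": 0.085}])

```text
t: 22.95
tool_pos: [0.4561, -0.377, 0.1634]
tool_rot: [-2.405, -2.021, 0.0]
contact_force: [-0.0, 0.3, 0.1]
opening: 0.0854
grip_force: 0.0
```

```bash
python3 - <<'E'
from h import *
np.set_printoptions(precision=4,suppress=True)
p,d=ctrl.get_image('top');cv2.imwrite('pics/top2.png',p[:,:,::-1])
i=ctrl.camera_info("top");K=i["camera_matrix"];R=i["R"];t=i["t"]
v,u=np.mgrid[:420,:560];W=((np.stack([u,v,np.ones_like(u)],-1)@np.linalg.inv(K).T*d[...,None])-t)@R
m=((W[...,2]>.056)&(W[...,2]<.09)&(np.abs(W[...,1])<.215)&(W[...,0]>.44)&(W[...,0]<.64)&(d>0)).astype(np.uint8)
n,l,s,c=cv2.connectedComponentsWithStats(m)
for k in range(1,n):
    if s[k,4]>100:
        q=W[l==k];print(s[k],cv2.minAreaRect(q[:,:2].astype(np.float32)*1000),np.percentile(q[:,2],[50,95]))
to(.5466,.0159,.14,90)
E
```

```text
[234 193  45  15 614] ((548.122314453125, 15.842227935791016), (34.78799057006836, 109.33355712890625), 0.5494816899299622) [0.069 0.073]
[180 196  46  15 616] ((543.9291381835938, 147.85008239746094), (34.10333251953125, 109.87057495117188), 1.1231145858764648) [0.0722 0.0768]
[299 204  45  18 612] ((512.5834350585938, -142.64642333984375), (109.12875366210938, 34.00901794433594), 83.15345764160156) [0.0718 0.0764]
t 23.0 pos [ 0.4592 -0.3801  0.1723] yaw_x 80.11 zaxis [ 0.0087 -0.0092 -0.9999] F [ 2.68 -2.38  4.95] open 0.085 gf 0.0
tool delta [0.4054 0.0178 0.0294] rz -9.89
```

View pics/top2.png

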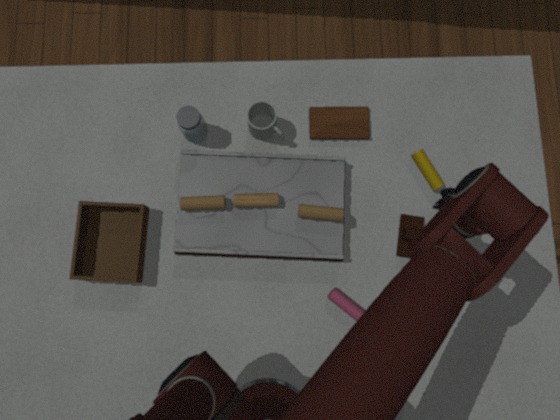

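The top view shows all three pins moved about 50 mm towards the far edge: (202,203), (257,200), (321,213). The press lies flat at (411,236). Next I take the middle pin, which rocked.

Emit:
jog_arm(steps=[{"delta_rot": [0,0,0],"linear": [0.0403,0.0023,0.001],"grip": 0.085},{"delta_rot": [0,0,0],"linear": [0.0403,0.0023,0.001],"grip": 0.085},{"delta_rot": [0,0,0],"linear": [0.0403,0.0023,0.001],"grip": 0.085},{"delta_rot": [0,0,0],"linear": [0.0403,0.0023,0.001],"grip": 0.085},{"delta_rot": [0,0,0],"linear": [0.0403,0.0023,0.001],"grip": 0.085},{"delta_rot": [0,0,0],"linear": [0.0403,0.0023,0.001],"grip": 0.085},{"delta_rot": [0,0,0],"linear": [0.0403,0.0023,0.001],"grip": 0.085},{"delta_rot": [0,0,0],"linear": [0.0403,0.0023,0.001],"grip": 0.085},{"delta_rot": [0,0,0],"linear": [0.0403,0.0023,0.001],"grip": 0.085},{"delta_rot": [0,0,0],"linear": [0.0403,0.0023,0.001],"grip": 0.085}])

```text
t: 24.0
tool_pos: [0.5484, 0.0176, 0.152]
tool_rot: [2.404, 2.021, 0.001]
contact_force: [0.1, -1.0, 0.1]
opening: 0.085
grip_force: 0.0
```

Emit:
jog_arm(steps=[{"delta_rot": [0,0,-5.2],"linear": [0,0,0.02],"grip": 0.085},{"delta_rot": [0,0,-5.2],"linear": [0,0,0.02],"grip": 0.085},{"delta_rot": [0,0,0],"linear": [0,0,0],"grip": 0.085},{"delta_rot": [0,0,0],"linear": [0,0,0],"grip": 0.085},{"delta_rot": [0,0,0],"linear": [0,0,0],"grip": 0.085}])

```text
t: 24.5
tool_pos: [0.549, 0.0155, 0.1134]
tool_rot: [2.213, 2.228, 0.002]
contact_force: [-0.7, 0.3, -0.2]
opening: 0.0849
grip_force: 0.0
```

```bash
python3 -c "
from h import *
to(.548,.0158,.046,90.5)"
```

```text
t 24.5 pos [0.549  0.0155 0.1134] yaw_x 90.39 zaxis [ 2.e-03 -2.e-04 -1.e+00] F [-0.68  0.29 -0.18] open 0.0849 gf 0.0
tool delta [ 0.0003 -0.0011  0.0674] rz -0.11
```

Emit:
jog_arm(steps=[{"delta_rot": [0,0,0],"linear": [0,-0.001,0.02],"grip": 0.085},{"delta_rot": [0,0,0],"linear": [0,0,0.02],"grip": 0.085},{"delta_rot": [0,0,0],"linear": [0,0,0.015],"grip": 0.085},{"delta_rot": [0,0,0],"linear": [0,0,0.01],"grip": 0.085},{"delta_rot": [0,0,0],"linear": [0,0,0.003],"grip": 0.085},{"delta_rot": [0,0,0],"linear": [0,0,0],"grip": 0.085},{"delta_rot": [0,0,0],"linear": [0,0,0],"grip": 0.085}])

```text
t: 25.2
tool_pos: [0.548, 0.0158, 0.045]
tool_rot: [2.211, 2.23, 0.002]
contact_force: [0.4, -0.6, 0.1]
opening: 0.0853
grip_force: 0.0
```

Emit:
jog_arm(steps=[{"delta_rot": [0,0,0],"linear": [0,0,0],"grip": 0.025},{"delta_rot": [0,0,0],"linear": [0,0,0],"grip": 0.025},{"delta_rot": [0,0,0],"linear": [0,0,0],"grip": 0.025},{"delta_rot": [0,0,0],"linear": [0,0,0],"grip": 0.025},{"delta_rot": [0,0,0],"linear": [0,0,0],"grip": 0.025},{"delta_rot": [0,0,0],"linear": [0,0,0],"grip": 0.025}], newtons=30)

```text
t: 25.8
tool_pos: [0.5476, 0.0159, 0.0445]
tool_rot: [2.211, 2.231, 0.001]
contact_force: [1.2, -0.3, 0.9]
opening: 0.0338
grip_force: 31.4
```

Emit:
jog_arm(steps=[{"delta_rot": [0,0,0],"linear": [0,0,-0.01],"grip": 0.025},{"delta_rot": [0,0,0],"linear": [0,0,-0.03],"grip": 0.025},{"delta_rot": [0,0,4.5],"linear": [0,0,-0.04],"grip": 0.025},{"delta_rot": [0,0,0],"linear": [0,0,-0.03],"grip": 0.025},{"delta_rot": [0,0,0],"linear": [0,0,0],"grip": 0.025},{"delta_rot": [0,0,0],"linear": [0,0,0],"grip": 0.025}])

```text
t: 26.4
tool_pos: [0.5473, 0.0158, 0.1549]
tool_rot: [2.297, 2.142, 0.001]
contact_force: [-0.9, 0.1, -1.3]
opening: 0.0336
grip_force: 31.2
```

```bash
python3 - <<'E'
from h import *
W=np.load("W0.npy");v,u=[a.ravel() for a in np.mgrid[190:295,60:160]];w=W[v,u];r=w[(w[:,2]>.049)&(w[:,2]<.062)]
r=r[(np.abs(r[:,0]-.455)<.12)]
print(np.percentile(r[:,:2],[1,50,99],axis=0).round(4)); print(cv2.minAreaRect(r[:,:2].astype(np.float32)*1000),len(r))
to(.4544,.3834,.14,86)
E
```

```text
[[0.3549 0.2971]
 [0.4535 0.3897]
 [0.5532 0.4689]]
((454.36053466796875, 383.4149475097656), (166.73782348632812, 193.8238067626953), 85.80712890625) 1164
t 26.4 pos [0.5473 0.0158 0.1549] yaw_x 86.0 zaxis [ 1.2e-03 -2.0e-04 -1.0e+00] F [-0.91  0.15 -1.34] open 0.0336 gf 31.2
tool delta [ 0.3602 -0.1183  0.0147] rz 0.0
```

Emit:
jog_arm(steps=[{"delta_rot": [0,0,0],"linear": [0.036,-0.0118,0],"grip": 0.025},{"delta_rot": [0,0,0],"linear": [0.036,-0.0118,0],"grip": 0.025},{"delta_rot": [0,0,0],"linear": [0.036,-0.0118,0],"grip": 0.025},{"delta_rot": [0,0,0],"linear": [0.036,-0.0118,0],"grip": 0.025},{"delta_rot": [0,0,0],"linear": [0.036,-0.0118,0],"grip": 0.025},{"delta_rot": [0,0,0],"linear": [0.036,-0.0118,0],"grip": 0.025},{"delta_rot": [0,0,0],"linear": [0.036,-0.0118,0],"grip": 0.025},{"delta_rot": [0,0,0],"linear": [0.036,-0.0118,0],"grip": 0.025},{"delta_rot": [0,0,0],"linear": [0.036,-0.0118,0],"grip": 0.025},{"delta_rot": [0,0,0],"linear": [0.036,-0.0118,0],"grip": 0.025}])

```text
t: 27.4
tool_pos: [0.4526, 0.3838, 0.1512]
tool_rot: [-2.297, -2.142, 0.007]
contact_force: [0.2, -0.7, -1.4]
opening: 0.034
grip_force: 31.2
```

Emit:
jog_arm(steps=[{"delta_rot": [0,0,0],"linear": [0,0,0.02],"grip": 0.025},{"delta_rot": [0,0,0],"linear": [0,0,0.02],"grip": 0.025},{"delta_rot": [0,0,0],"linear": [0,0,0],"grip": 0.025},{"delta_rot": [0,0,0],"linear": [0,0,0],"grip": 0.025},{"delta_rot": [0,0,0],"linear": [0,0,0],"grip": 0.025}])

```text
t: 27.9
tool_pos: [0.4549, 0.3831, 0.1145]
tool_rot: [2.298, 2.142, 0.0]
contact_force: [-0.1, -0.1, 0.1]
opening: 0.0338
grip_force: 31.2
```

```bash
python3 -c "
from h import *
to(.4544,.3834,.014,86)
p,d=ctrl.get_image('wrist');cv2.imwrite('pics/w3.png',p[:,:,::-1])"
```

```text
t 27.9 pos [0.4549 0.3831 0.1145] yaw_x 85.98 zaxis [ 2.e-04  2.e-04 -1.e+00] F [-0.11 -0.07  0.14] open 0.0338 gf 31.2
tool delta [ 0.0003 -0.0005  0.1005] rz -0.02
```

View pics/w3.png

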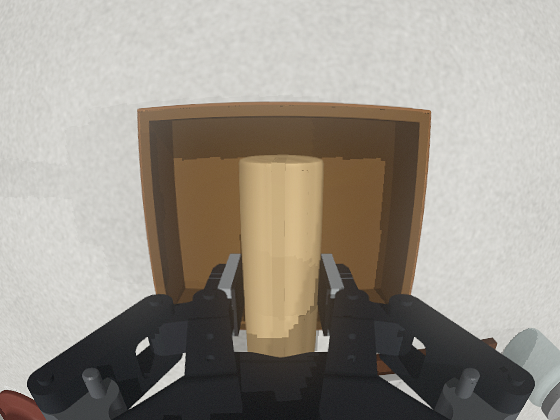

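The wrist view shows the pin (240–322, end at row 157) centred over the basket and aligned with its walls (columns 140–430). I lower it in.

Emit:
jog_arm(steps=[{"delta_rot": [0,0,0],"linear": [0,0,0.025],"grip": 0.025},{"delta_rot": [0,0,0],"linear": [0,0,0.025],"grip": 0.025},{"delta_rot": [0,0,0],"linear": [0,0,0.025],"grip": 0.025},{"delta_rot": [0,0,0],"linear": [0,0,0.015],"grip": 0.025},{"delta_rot": [0,0,0],"linear": [0,0,0.008],"grip": 0.025},{"delta_rot": [0,0,0],"linear": [0,0,0],"grip": 0.025},{"delta_rot": [0,0,0],"linear": [0,0,0],"grip": 0.025},{"delta_rot": [0,0,0],"linear": [0,0,0],"grip": 0.025}])

```text
t: 28.75
tool_pos: [0.4557, 0.3839, 0.0178]
tool_rot: [2.297, 2.142, 0.004]
contact_force: [-0.5, 0.4, -0.7]
opening: 0.0336
grip_force: 31.2
```

Emit:
jog_arm(steps=[{"delta_rot": [0,0,0],"linear": [0,0,0.0015],"grip": 0.025},{"delta_rot": [0,0,0],"linear": [0,0,0.001],"grip": 0.025},{"delta_rot": [0,0,0],"linear": [0,0,0],"grip": 0.025},{"delta_rot": [0,0,0],"linear": [0,0,0],"grip": 0.025}])

```text
t: 29.15
tool_pos: [0.4546, 0.3832, 0.0136]
tool_rot: [2.298, 2.143, -0.0]
contact_force: [-0.5, -0.9, -1.5]
opening: 0.0337
grip_force: 31.2
```

Emit:
jog_arm(steps=[{"delta_rot": [0,0,0],"linear": [0,0,0.001],"grip": 0.025},{"delta_rot": [0,0,0],"linear": [0,0,0.001],"grip": 0.025},{"delta_rot": [0,0,0],"linear": [0,0,0],"grip": 0.025},{"delta_rot": [0,0,0],"linear": [0,0,0],"grip": 0.025}])

```text
t: 29.55
tool_pos: [0.4547, 0.3833, 0.0119]
tool_rot: [-2.298, -2.143, -0.0]
contact_force: [-1.7, -0.4, 2.2]
opening: 0.0335
grip_force: 31.4
```

Emit:
jog_arm(steps=[{"delta_rot": [0,0,0],"linear": [0,0,0.0005],"grip": 0.025},{"delta_rot": [0,0,0],"linear": [0,0,0],"grip": 0.025},{"delta_rot": [0,0,0],"linear": [0,0,0],"grip": 0.025}])

```text
t: 29.85
tool_pos: [0.4547, 0.3833, 0.0119]
tool_rot: [2.297, 2.143, -0.0]
contact_force: [-2.5, -2.3, 6.1]
opening: 0.0336
grip_force: 31.8
```

The pin is resting on the basket floor. I release and go up.

Emit:
jog_arm(steps=[{"delta_rot": [0,0,0],"linear": [0,0,-0.001],"grip": 0.07},{"delta_rot": [0,0,0],"linear": [0,0,0],"grip": 0.07},{"delta_rot": [0,0,0],"linear": [0,0,0],"grip": 0.07},{"delta_rot": [0,0,0],"linear": [0,0,0],"grip": 0.07},{"delta_rot": [0,0,0],"linear": [0,0,-0.02],"grip": 0.07},{"delta_rot": [0,0,0],"linear": [0,0,-0.04],"grip": 0.07},{"delta_rot": [0,0,0],"linear": [0,0,-0.04],"grip": 0.07},{"delta_rot": [0,0,0],"linear": [0,0,-0.04],"grip": 0.07},{"delta_rot": [0,0,0],"linear": [0,0,-0.04],"grip": 0.07},{"delta_rot": [0,0,0],"linear": [-0.03,0,0],"grip": 0.07}])

```text
t: 30.85
tool_pos: [0.4559, 0.3568, 0.2004]
tool_rot: [2.293, 2.144, 0.022]
contact_force: [0.7, -0.2, 0.4]
opening: 0.0701
grip_force: 0.0
```

Emit:
jog_arm(steps=[{"delta_rot": [0,0,0],"linear": [0,0,0],"grip": 0.07},{"delta_rot": [0,0,0],"linear": [0,0,0],"grip": 0.07}])

```text
t: 31.05
tool_pos: [0.4523, 0.353, 0.1916]
tool_rot: [-2.298, -2.141, 0.001]
contact_force: [0.9, 0.1, 0.1]
opening: 0.0701
grip_force: 0.0
```

```bash
python3 -c "
from h import *
p,d=ctrl.get_image('wrist');q,e=ctrl.get_image('top')
a=np.vstack([cv2.resize(p,(400,300)),cv2.resize(q,(400,300))]);cv2.imwrite('pics/end.png',a[:,:,::-1])"
```

```text
(no output)
```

View pics/end.png

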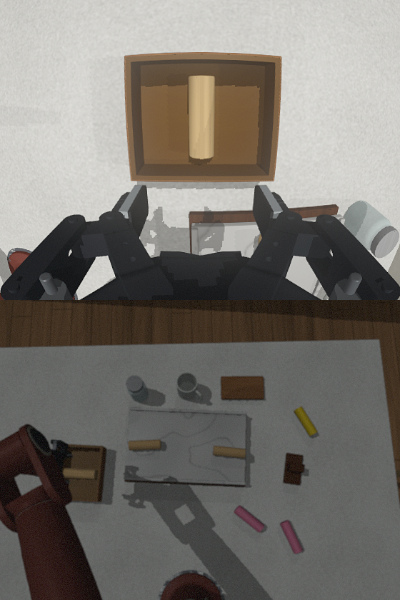

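The pin lies flat in the basket, at (201,117) in the upper picture. The lower picture shows the two true pins on the slab, the press on the counter, and everything else in place.

```bash
python3 -c "
from station import ctrl
print(ctrl.finish_job())"
```

```text
the job is handed in; nothing more can be done
None
```

The middle pin was the one that rocked: with the press height held, the force rose from about 5 N to 12 N, while the other two stayed steady. It now lies in the basket, the two true pins are on the slab, the press is flat on the counter, and I handed the job in at about 31 s with pressing forces staying under about 13 N at every reading.

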